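Set a gearbox shift-cable end against the selector's stop

TASK

Set the shift cable on this gearbox selector housing: push the flat selector lever round towards the cable bracket until you feel it come fully home against the stop inside the housing (do not force it), and leave it there. Then slide the cable swivel along its rod until its hole lies under the lever's eye, and put the round pin that stands in the wooden block down through both, until its shoulder rests on the lever. Let go of everything and leave the other things where they are.

Things in the scene. Friction and masses are not known exactly. Their poses are not given: they have to be found in the camera images.
- case: Cast aluminium gearbox selector housing, 190 x 200 x 60 mm, fixed. Origin: bench top under the vertical selector shaft; its -x points roughly to the robot, +y to the robot's left, where a steel cable bracket (plate at y = 140 mm, top at z = 80 mm) carries a fixed 9 mm rod. The rod lies along y at x = -156, z = 58 mm, from the bracket to its free end at y = -55 mm.
- lever (a joint): Angle of the lever about the selector shaft, rad: 0 along the housing's -x, growing as the eye swings towards the bracket (+y). Starts between -0.8 and -0.5; the stop lies anywhere from -0.25 to 0.25, cannot be seen and varies. Friction holds the lever where it is left: 2.5 N at the eye moves it (4 N at 80 mm from the shaft), up to 1.6 times that just before the stop; there it goes hard.
- eye (a point): Centre of the lever's round eye on its upper face, z = 79 mm, 120 mm from the shaft axis. The lever is a flat dark steel bar, 24 mm wide, 6 mm thick (z = 73 to 79 mm), the eye 36 mm across with a 16 mm hole. Its hub and nut at the shaft reach z = 98 mm. Beside the bar, more than 35 mm from the shaft, nothing is higher than z = 60 mm but the swivel.
- plunger (a joint): How far the lever has pressed in the stop's spring plunger, hidden in the housing, m: 0 until the lever meets it, 0.006 with the lever fully home on its stop (1 mm of it is 2.4 mm at the eye). The lever's friction outweighs the spring, so it stays pressed when the lever is let go.
- swivel (a joint): Position of the cable swivel along its rod, m, growing towards the bracket (housing's +y); 0 where its hole is on the housing's x axis. Travels -0.035 to 0.105; starts on the bracket side of the eye's final place. Friction of 2.5 N holds it where it is left.
- swivel_hole (a point): Centre of the mouth of the swivel's vertical through hole, 15 mm in diameter, z = 71 mm (just under the lever), at x = -120 mm of the housing. The swivel is a steel block 30 mm long along the rod and 26 mm high (z = 45 to 71 mm).
- thumbscrew (a point): On the axis of the knurled round thumbscrew that stands up from the swivel over the rod: 19 mm in diameter, z = 77 to 109 mm; this point at z = 97 mm, 36 mm from the hole's axis on the robot's side. Push it or hold it to slide the swivel.
- pin_grip (a point): On the pin's axis 28 mm above its shoulder. The steel pin stands upright (z up), 0.14 kg: a knurled round grip 22 mm in diameter, 45 mm long; below its shoulder a shank 12 mm in diameter, 46 mm long, the last 10 mm tapering to 6 mm. At the start the shoulder rests on the wooden block, the shank in a 14 mm hole.
- block: Light wooden bolt-holder block, 60 x 140 x 50 mm, fixed. Origin: bench top under the pin's hole; the block reaches 30 mm to -y and 110 mm to +y (own axes), where spare bolts stand up to 22 mm out of the wood, 47 mm and more from the pin.
- piston: White servo piston, 52 mm across and 61 mm high, a loose bystander; origin under its centre.
- gear: Planet gear set, 66 mm across and 30 mm high, a loose bystander; origin under its centre.
- bottle: Small dark bottle with a pointed cap, 34 mm across and 100 mm high, a loose bystander; origin under its centre.
- pin_shoulder (a point): Point on the pin's axis in the plane of its shoulder (the underside of the grip).
Mind the look-alikes: they are no part of the job. Leave any green look-alike of the part that bears pin_grip alone.

How it is judged:
By the outcome, as a careful person would: the job done as asked, in the order asked, and still so for the second after the job is handed in, with the robot touching nothing.
It also fails if it takes over 69 s, if anything falls off the work surface, if the arm or the gripper's body presses on something with over 40 N, if the wrist force passes 120 N, or if a joint passes its speed limit or range.

ROBOT

A 7-joint arm with a two-finger parallel gripper is mounted at the origin on a cart in front of the work surface, level with it; the furniture and walls round the work are solid. World frame = base frame: x ahead of the robot, y to its left, z up, the work surface at z = 0. Lengths are in m, angles in rad, forces in N, time in s.
With the tool pointing down it reaches from about 0.4 to 0.85 m from the base axis. Payload 10.4 kg.
Tool frame: the origin (TCP) lies midway between the tips of the shut fingers; the grasp point (between the pads) lies 19 mm behind it; z points along the fingers, y is the line along which they close (so a half turn about z gives the same grasp; the last joint's range is limited). The gripper opens to 87 mm and grips with 3 to 60 N. Pads are 19 mm wide; open, the fingers measure 117 mm over their backs; the gripper's body (75 mm by 190 mm) begins 51 mm behind the grasp point.
Start: joints at [-1.197, 0.332, -0.065, 1.46, 0.022, 1.35, -0.088], TCP at [0.242, 0.576, 0.223] pointing down, gripper open.
Joint ranges: [-2.6, 2.6], [-0.5, 2.12], [-1.47, 1.34], [0.16, 2.42], [-1.27, 4.41], [0.06, 2.06], [-2.6, 2.6]. Speed limits (rad/s): [2.22, 2.22, 2.79, 2.79, 3.14, 3.14, 3.14].

INTERFACE

Orientations are given as a unit quaternion [x, y, z, w].
In Python, from bench import r gives the robot as it stands.
- The arm moves only by the tool arm_command, never from a script. Its argument "moves" is one flat list of numbers, 4 for each row, row after row: the shift along the tool's x, y, z in cm, then the turn about the tool's z in degrees. A call has 1 to 12 rows; each row shifts and turns the commanded pose from where the row before left it, along the tool's axes as they then stand; what a row does not reach is not made up. A row lasts 1/12 s, in which the tool goes at most 41.7 mm and 7.16 degrees, less where a joint would pass 70% of its speed; a pose out of reach is approached as far as the arm can. A call with a gripper value outside its range is refused whole. "fingers" is the opening in per cent of the stroke, from 0 (shut) to 100 (fully open), set as the call begins (left out, the last holds). The fingers move at their own pace and stop on an object; "squeeze" is the grip in N (left out, the last holds). Time passes only in rows, so rows that do not move let the fingers close. It gives the time, the measured TCP pose, the force, the opening and the grip force at its end, in the units of the state.
- r.read_state(): the state, without advancing time (a new reading comes with each control period).
- r.camera(name): name is "scene" or "top"; returns the picture (384x512x3 uint8, red, green, blue); there is no depth.
- r.camera_info(name): a dict with "fx", "fy", "cx", "cy" (pixels), "k1" (the pictures are not rectified: a ray, as slopes to the right and down, at radius r is drawn at 1 + k1 r^2 times it, then the intrinsics apply), "origin" and "attitude" of the camera in the world. Camera axes: x right, y up, looking along -z (the intrinsics and any distortion apply to the point x, -y, -z); pixel columns grow to the right and rows downward; lengths in m; the calibration is good to about 2 mm. A picture is of the moment at which its call begins. camera_info takes no time and is no camera call.
- r.close_job(): hands the job in; it is judged then, once.
The state is a dict: "time": time; "joint_positions": joint angles; "joint_vel": joint speeds; "joint_torque": joint torques, N m; "ee_pos": TCP position; "eef_rot": TCP orientation; "ft_force": force on the tool from outside, world axes, zero at the start; "torque": the same for the moment, N m; "width": finger opening in m; "grip_force": force on a finger pad.
Only numpy, scipy, OpenCV 4.12 (cv2) and the standard library are available. Lean on these libraries where they do the work, as an engineer would, in place of code of your own. Each camera call takes 0.05 s, during which the arm holds its last target. There are 200 camera calls.

## Working session

There is one attempt and no reset: what is moved stays moved. The work goes in short steps, Python scripts to look and compute and a tool call to move; the robot and the scene stay as the last step left them, time stands still between calls to the robot, and variables do not carry over. Pictures are saved under pics/ and viewed, at most 13 in all, crops included, and the job is handed in when it is done.

Besides the shell and the picture viewer there is one more tool, called after ">>>" by a JSON object that holds its "op" and its "data". arm_command: Moves the arm, as the interface text tells. Its arguments: {"type":"object","properties":{"moves":{"type":"array"},"fingers":{"type":"number"},"squeeze":{"type":"number"}},"required":["moves"]}

```bash
mkdir -p pics; cat > h.py <<'E'
import numpy as np, cv2
from bench import r
from scipy.spatial.transform import Rotation as R
def rot(a):
    a=np.array(a); return a if a.shape==(3,3) else R.from_quat(a).as_matrix()
def ray(ci,u,v):
    xd=np.array([(u-ci['cx'])/ci['fx'],(v-ci['cy'])/ci['fy']]); x=xd.copy()
    for _ in range(20): x=xd/(1+ci['k1']*(x@x))
    d=rot(ci['attitude'])@np.array([x[0],-x[1],-1]); return np.array(ci['origin']),d
def onz(n,u,v,z):
    o,d=ray(r.camera_info(n),u,v); return o+d*(z-o[2])/d[2]
def proj(n,p):
    ci=r.camera_info(n); q=rot(ci['attitude']).T@(np.array(p)-np.array(ci['origin'])); x=np.array([q[0],-q[1]])/-q[2]
    x=x*(1+ci['k1']*(x@x)); return x[0]*ci['fx']+ci['cx'],x[1]*ci['fy']+ci['cy']
def snap(n,f,box=None,s=1):
    im=r.camera(n)
    c=im if box is None else im[box[1]:box[3],box[0]:box[2]]
    cv2.imwrite(f,cv2.resize(c,None,fx=s,fy=s,interpolation=cv2.INTER_CUBIC)[:,:,::-1]); return im
E
python3 - <<'E'
from h import *
a=snap('scene','pics/s0.png');b=snap('top','pics/t0.png')
np.save('s0.npy',a);np.save('t0.npy',b)
for n in('scene','top'):print(r.camera_info(n))
print(r.read_state())
E
```

```text
{'fx': 437.50490330982234, 'fy': 437.50490330982234, 'cx': 255.26685209206465, 'cy': 190.01249267569577, 'k1': -0.011853647571518617, 'origin': array([-0.27206926,  0.70443349,  0.74104232]), 'attitude': array([-0.19075151,  0.45601777,  0.80156208, -0.33639247])}
{'fx': 412.59255622045936, 'fy': 412.59255622045936, 'cx': 258.36144777324927, 'cy': 196.38036591828484, 'k1': 0.013923555630878891, 'origin': array([ 0.42155764, -0.05319128,  1.36939637]), 'attitude': array([-0.01919664,  0.0255432 ,  0.71332349, -0.70010616])}
{'time': 0.1, 'joint_positions': array([-1.19657973,  0.33281869, -0.06467427,  1.4608652 ,  0.02158631,
        1.34988815, -0.08851042]), 'joint_vel': array([-0.0002979 , -0.00152156, -0.00038477, -0.00218534, -0.00187777,
       -0.00057644, -0.00250641]), 'joint_torque': array([ 1.77591170e-03, -6.24549580e+01,  2.49464106e-02, -3.90718746e+01,
       -6.14426821e-02,  3.64348583e-02,  2.06603750e-05]), 'ee_pos': array([0.24143163, 0.57610915, 0.22182341]), 'eef_rot': array([ 1.97118070e-01,  9.80379546e-01, -6.34447329e-04, -1.00643478e-04]), 'ft_force': array([-0.13255407,  0.12779422, -0.50460122]), 'torque': array([-0.02324037,  0.02176088,  0.02510827]), 'grip_force': 0.0, 'width': 0.08709184418251133}
```

View pics/s0.png

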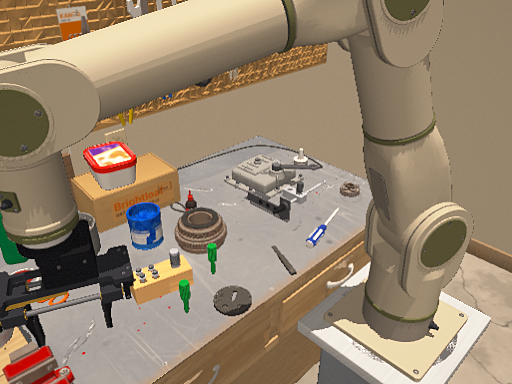

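View pics/t0.png

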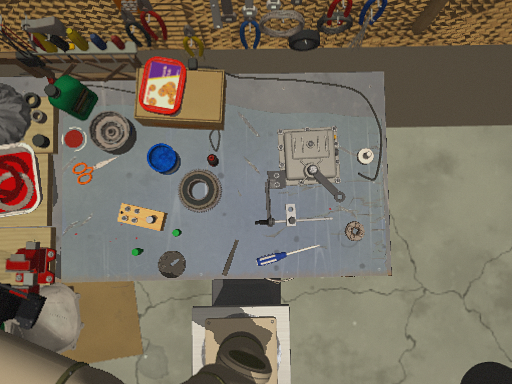

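The top view shows the housing shaft at about (313,170), the eye near (340,197), the swivel near (291,214) and the rod along row 219. Pin candidates in the top view are the grey grip on the block (152,219), the green look-alikes (177,232) and (138,251), and the spare bolts (122-135,208-218). I choose the grey one and will check it in a close crop.

```bash
python3 - <<'E'
import numpy as np,cv2
t=np.load('t0.npy');s=np.load('s0.npy')
f=lambda c,k:cv2.resize(c,None,fx=k,fy=k,interpolation=cv2.INTER_CUBIC)
A=f(t[120:240,250:370],5)   # 600x600
cv2.imwrite('pics/c1.png',A[:,:,::-1])
B=f(t[195:245,110:190],5); C=f(s[230:310,125:205],5)
o=np.zeros((400,800,3),np.uint8);o[:250,:400]=B;o[:,400:]=C
cv2.imwrite('pics/c2.png',o[:,:,::-1])
E
```

```text
(no output)
```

View pics/c1.png

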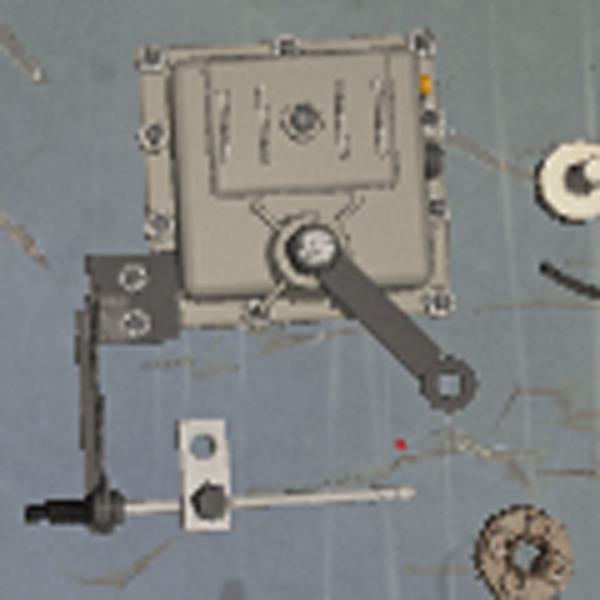

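View pics/c2.png

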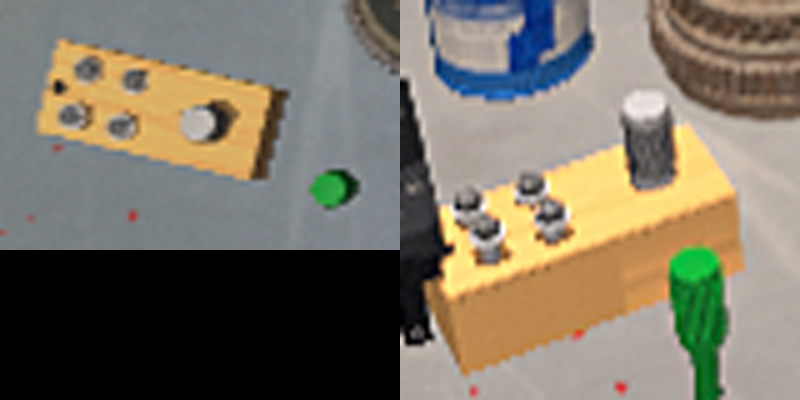

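The crops confirm the choice: a grey knurled pin on the block, with its top at top-view pixel (149.5,219.5) and scene pixel (174.3,250.5). The eye is at (339.3,196.1), the hole at (290.2,208.7), the thumbscrew top at (291.5,219.9) and the nut at (312.6,168.9).

```bash
cat >> h.py <<'E'
def c1(u,v): return 250+(u+.5)/5-.5,120+(v+.5)/5-.5
def tri(a,b):
    o1,d1=ray(r.camera_info('top'),*a);o2,d2=ray(r.camera_info('scene'),*b)
    A=np.array([d1,-d2]).T; s=np.linalg.lstsq(A,o2-o1,rcond=None)[0]; p,q=o1+s[0]*d1,o2+s[1]*d2
    return (p+q)/2,np.linalg.norm(p-q)
E
python3 - <<'E'
from h import *
np.set_printoptions(precision=4,suppress=True)
sh=onz('top',*c1(316,246),.098);ey=onz('top',*c1(448,382),.079);ho=onz('top',*c1(203,445),.071);th=onz('top',*c1(209,501),.109)
ra=onz('top',*c1(128,507),.058);rb=onz('top',*c1(412,492),.058)
print('shaft',sh,'eye',ey,'hole',ho,'thumb',th,'rod',ra,rb)
d=ra-rb;print('yaw by rod',np.arctan2(-d[0],d[1]), np.linalg.norm(ey-sh),np.linalg.norm((ho-th)[:2]))
y=np.arctan2(-d[0],d[1])
M=R.from_euler('z',-y).as_matrix()
for n,p in dict(eye=ey,hole=ho,thumb=th,rb=rb).items(): print(n,M@(p-sh))
print('lever world dir', np.arctan2(*(ey-sh)[1::-1]))
print('pin top',onz('top',149.5,219.4,.095),onz('scene',174.3,250.3,.095),tri((149.5,219.4),(174.3,250.3)))
# block corners top z=.05 from crop2
for u,v in [(62,40),(277,88),(253,180),(40,132)]: print(onz('top',110+(u+.5)/5-.5,195+(v+.5)/5-.5,.05))
print(R.from_quat(r.read_state()['eef_rot']).as_matrix())
E
```

```text
shaft [ 0.5847 -0.2359  0.098 ] eye [ 0.4997 -0.3192  0.079 ] hole [ 0.4633 -0.1652  0.071 ] thumb [ 0.4279 -0.1647  0.109 ] rod [ 0.4253 -0.1177  0.058 ] [ 0.4314 -0.2984  0.058 ]
yaw by rod 0.03389430159145055 0.12043024571824452 0.03546640985171531
eye [-0.0877 -0.0803 -0.019 ]
hole [-0.1189  0.0748 -0.027 ]
thumb [-0.1543  0.0765  0.011 ]
rb [-0.1553 -0.0573 -0.04  ]
lever world dir -2.3660371864797805
pin top [0.4375 0.2706 0.095 ] [0.4376 0.2724 0.095 ] (array([0.4379, 0.2714, 0.0941]), np.float64(0.0014324849894650073))
[0.4932 0.3692 0.05  ]
[0.46   0.2327 0.05  ]
[0.4018 0.2482 0.05  ]
[0.4349 0.3829 0.05  ]
[[-0.9223  0.3865 -0.0004]
 [ 0.3865  0.9223 -0.0012]
 [-0.0001 -0.0013 -1.    ]]
```

```bash
cat >> h.py <<'E'
np.set_printoptions(precision=4,suppress=True)
SH=np.array([.5847,-.2359]);YAW=.034
def fr(th): # out, tan in world
    Y=R.from_euler('z',YAW).as_matrix()[:2,:2]
    return Y@[-np.cos(th),np.sin(th)],Y@[np.sin(th),np.cos(th)]
def st():
    s=r.read_state();M=R.from_quat(s['eef_rot']).as_matrix()
    print('t',round(s['time'],2),'ee',s['ee_pos'],'xang',np.degrees(np.arctan2(M[1,0],M[0,0])),'tilt',M[:,2],'F',s['ft_force'],'w',s['width'],'q',s['joint_positions']);return s,M
def delta(goal,xang=None,M=None,p=None):
    if M is None:
        s=r.read_state();M=R.from_quat(s['eef_rot']).as_matrix();p=s['ee_pos']
        a=np.degrees(np.arctan2(M[1,0],M[0,0]))
    print('shift cm',100*M.T@(np.array(goal)-p), 'turn', None if xang is None else (a-xang+180)%360-180)
E
python3 - <<'E'
from h import *
s,M=st()
o,t=fr(-.741); g=SH+.085*o-.045*t
print(g, 'xang',np.degrees(np.arctan2(-o[1],-o[0])))
delta([.48,.25,.22],44.5)
delta([*g,.22],44.5)
E
```

```text
t 0.1 ee [0.2414 0.5761 0.2218] xang 157.2630331954029 tilt [-0.0004 -0.0012 -1.    ] F [-0.1326  0.1278 -0.5046] w 0.08709184418251133 q [-1.1966  0.3328 -0.0647  1.4609  0.0216  1.3499 -0.0885]
[ 0.5555 -0.3275] xang 44.4042291226388
shift cm [-34.607  -20.8557   0.2109] turn 112.7630331954029
shift cm [-63.8882 -71.2036   0.2771] turn 112.7630331954029
```

>>> {"op": "arm_command", "data": {"moves": [-2.9,-1.74,0,0,-2.9,-1.74,0,0,-2.9,-1.74,0,0,-2.9,-1.74,0,0,-2.9,-1.74,0,0,-2.9,-1.74,0,0,-2.9,-1.74,0,0,-2.9,-1.74,0,0,-2.9,-1.74,0,0,-2.9,-1.74,0,0,-2.9,-1.74,0,0,-2.9,-1.74,0,0], "fingers": 0}}

```text
time: 1.1
ee_pos: [0.4824, 0.2478, 0.2224]
eef_rot: [0.197, 0.98, -0.0, -0.0]
ft_force: [1.1, 0.4, 0.0]
width: 0.0148
grip_force: 0.0
```

>>> {"op": "arm_command", "data": {"moves": [-1.8,-3.14,0,0,-1.8,-3.14,0,0,-1.8,-3.14,0,0,-1.8,-3.14,0,0,-1.8,-3.14,0,0,-1.8,-3.14,0,0,-1.8,-3.14,0,0,-1.8,-3.14,0,0]}}

```text
time: 1.77
ee_pos: [0.5172, -0.0397, 0.2224]
eef_rot: [0.197, 0.98, 0.0, -0.0]
ft_force: [0.9, -0.2, -0.9]
width: 0.0005
grip_force: 0.0
```

>>> {"op": "arm_command", "data": {"moves": [-1.8,-3.14,0,0,-1.8,-3.14,0,0,-1.8,-3.14,0,0,-1.8,-3.14,0,0,-1.8,-3.14,0,0,-1.8,-3.14,0,0,-1.8,-3.14,0,0,-1.8,-3.14,0,0]}}

```text
time: 2.43
ee_pos: [0.5532, -0.3267, 0.2221]
eef_rot: [0.197, 0.98, 0.0, -0.0]
ft_force: [0.9, -0.6, -0.5]
width: 0.0004
grip_force: 0.0
```

>>> {"op": "arm_command", "data": {"moves": [0,0,0,7,0,0,0,7,0,0,0,7,0,0,0,7,0,0,0,7,0,0,0,7,0,0,0,7,0,0,0,7]}}

```text
time: 3.1
ee_pos: [0.5531, -0.3251, 0.2221]
eef_rot: [0.637, 0.771, -0.0, -0.0]
ft_force: [0.9, 0.1, 0.6]
width: 0.0005
grip_force: 0.0
```

>>> {"op": "arm_command", "data": {"moves": [0,0,0,7,0,0,0,7,0,0,0,7,0,0,0,7,0,0,0,7,0,0,0,7,0,0,0,7,0,0,0,7]}}

```text
time: 3.77
ee_pos: [0.5532, -0.3251, 0.2221]
eef_rot: [0.924, 0.382, -0.0, -0.0]
ft_force: [0.5, -0.0, 0.4]
width: 0.0006
grip_force: 0.0
```

```bash
python3 - <<'E'
from h import *
s,M=st()
o,t=fr(-.741); g=SH+.085*o-.045*t
delta([*g,.067],44.5)
E
```

```text
t 3.77 ee [ 0.5532 -0.3251  0.2221] xang 44.92755889651876 tilt [-0.0005  0.0004 -1.    ] F [ 0.4675 -0.0315  0.3612] w 0.000621227295770923 q [-0.2329  0.5241  0.9996  1.4545 -0.4412  1.4024 -0.008 ]
shift cm [-0.0101  0.3487 15.5137] turn 0.4275588965187467
```

>>> {"op": "arm_command", "data": {"moves": [0,0.3,3.1,0,0,0,3.1,0,0,0,3.1,0,0,0,3.1,0,0,0,3.1,0,0,-0.5,0,0,0,-0.5,0,0,0,-0.5,0,0,0,0,0,0]}}

```text
time: 4.52
ee_pos: [0.5451, -0.3167, 0.0697]
eef_rot: [0.923, 0.385, 0.001, 0.001]
ft_force: [-1.0, -0.2, -0.7]
width: 0.0008
grip_force: 0.0
```

>>> {"op": "arm_command", "data": {"moves": [0,-0.2,0,0,0,-0.2,0,0,0,-0.2,0,0,0,0,0,0]}}

```text
time: 4.85
ee_pos: [0.5405, -0.3124, 0.068]
eef_rot: [0.923, 0.385, 0.0, 0.0]
ft_force: [-0.6, -0.2, 0.4]
width: 0.0006
grip_force: 0.0
```

>>> {"op": "arm_command", "data": {"moves": [-0.14,-0.44,0,3,-0.14,-0.44,0,3,-0.14,-0.44,0,3,-0.14,-0.44,0,3,-0.14,-0.44,0,3,-0.14,-0.44,0,3,0,0,0,0]}}

```text
time: 5.43
ee_pos: [0.5181, -0.2969, 0.0679]
eef_rot: [0.972, 0.235, 0.0, 0.0]
ft_force: [-0.3, -0.1, 0.2]
width: 0.001
grip_force: 0.1
```

```bash
cat >> h.py <<'E'
def lev():
    s,M=st();th=np.pi+YAW-np.arctan2(-M[1,0],-M[0,0]);th=(th+np.pi)%(2*np.pi)-np.pi
    o,t=fr(th);d=s['ee_pos'][:2]-SH;print('tool th',th,'r',d@o,'tan',d@t,'Ftan',s['ft_force'][:2]@t,'Fout',s['ft_force'][:2]@o)
E
python3 -c "
from h import *
lev()"
```

```text
t 5.43 ee [ 0.5181 -0.2969  0.0679] xang 27.13784273923763 tilt [ 0.001  -0.0005 -1.    ] F [-0.2646 -0.141   0.1708] w 0.0009650819462553264 q [-0.3142  0.6061  1.0077  1.75   -0.5687  1.1077 -0.2181]
tool th -0.43964470768813335 r 0.08711361142464444 tan -0.023876183982466697 Ftan -0.004790158174044448 Fout 0.29980526519051187
```

```bash
python3 -c "
from h import *
snap('top','pics/t1.png',(270,150,370,250),6)"
```

```text
(no output)
```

View pics/t1.png

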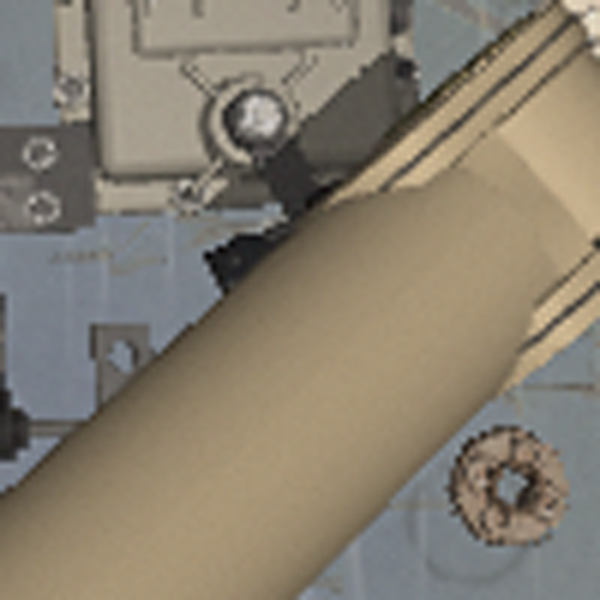

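>>> {"op": "arm_command", "data": {"moves": [-0.1,-0.4,0,2,-0.1,-0.4,0,2]}}

```text
time: 5.65
ee_pos: [0.5131, -0.2913, 0.0679]
eef_rot: [0.979, 0.202, 0.001, 0.001]
ft_force: [4.4, -2.8, -0.7]
width: 0.0004
grip_force: 1.9
```

>>> {"op": "arm_command", "data": {"moves": [-0.1,-0.3,0,0,-0.1,-0.3,0,0]}}

```text
time: 5.82
ee_pos: [0.5087, -0.2863, 0.0678]
eef_rot: [0.979, 0.203, 0.0, 0.001]
ft_force: [3.1, -2.7, 1.3]
width: 0.0004
grip_force: 1.9
```

```bash
python3 -c "
from h import *
lev()"
```

```text
t 5.82 ee [ 0.5087 -0.2863  0.0678] xang 23.394572412403196 tilt [ 0.0011 -0.001  -1.    ] F [ 3.0878 -2.7301  1.2843] w 0.00037929624218368353 q [-0.358   0.5892  1.0375  1.7873 -0.5673  1.0976 -0.2853]
tool th -0.3743123156926682 r 0.08974802470259409 tan -0.01612207946138271 Ftan -3.731713762345467 Fout -1.7499194238072167
```

>>> {"op": "arm_command", "data": {"moves": [-0.04,-0.2,0,1.3,-0.04,-0.2,0,1.3,-0.04,-0.2,0,1.3]}}

```text
time: 6.07
ee_pos: [0.5049, -0.2809, 0.0677]
eef_rot: [0.986, 0.167, 0.0, 0.0]
ft_force: [4.1, -2.1, -0.3]
width: 0.0003
grip_force: 1.8
```

>>> {"op": "arm_command", "data": {"moves": [-0.04,-0.2,0,1.3,-0.04,-0.2,0,1.3]}}

```text
time: 6.23
ee_pos: [0.5027, -0.2773, 0.0676]
eef_rot: [0.989, 0.145, 0.0, 0.0]
ft_force: [3.2, -2.4, 0.9]
width: 0.0003
grip_force: 1.8
```

>>> {"op": "arm_command", "data": {"moves": [-0.04,-0.2,0,1.3,-0.04,-0.2,0,1.3]}}

```text
time: 6.4
ee_pos: [0.5008, -0.2736, 0.0675]
eef_rot: [0.993, 0.122, -0.0, 0.0]
ft_force: [3.0, -3.2, 0.7]
width: 0.0007
grip_force: 1.9
```

```bash
python3 -c "
from h import *
lev()
snap('scene','pics/s1.png',(215,140,335,230),6)"
```

```text
t 6.4 ee [ 0.5008 -0.2736  0.0675] xang 14.03373804385691 tilt [ 0.     -0.0001 -1.    ] F [ 3.0372 -3.1727  0.6617] w 0.0007198243203623011 q [-0.4181  0.5884  1.0889  1.8223 -0.5855  1.0971 -0.4408]
tool th -0.2109349352276908 r 0.09050581831880794 tan -0.016204363895022524 Ftan -3.8145060527765007 Fout -2.1771888757386875
```

View pics/s1.png

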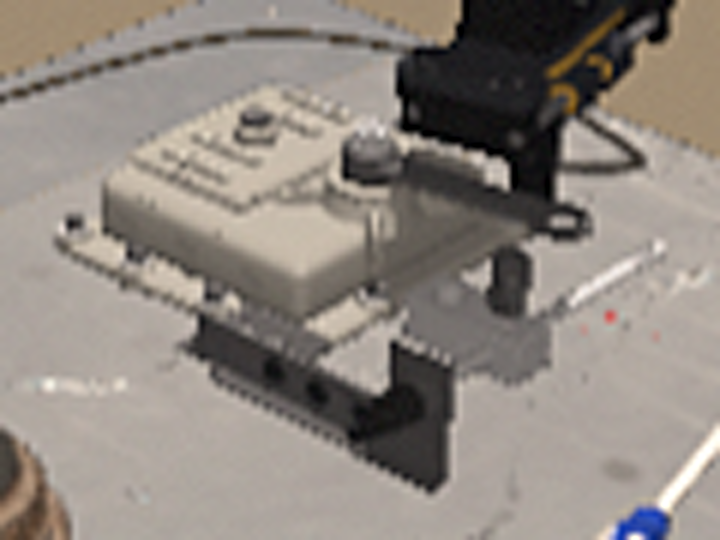

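The finger is behind the lever, and the eye is visible at scene (309.4,176.6).

```bash
cat >> h.py <<'E'
def eyeth(n,u,v):
    p=onz(n,u,v,.079);q=R.from_euler('z',-YAW).as_matrix()[:2,:2]@(p[:2]-SH);print('eye',p,'r',np.hypot(*q),'theta',np.arctan2(q[1],-q[0]))
E
python3 -c "
from h import *
eyeth('scene',309.3,176.6)"
```

```text
eye [ 0.4615 -0.2538  0.079 ] r 0.12451352131915179 theta -0.11058896503886008
```

>>> {"op": "arm_command", "data": {"moves": [-0.04,-0.2,0,1.3,-0.04,-0.2,0,1.3]}}

```text
time: 6.62
ee_pos: [0.4993, -0.2701, 0.0675]
eef_rot: [0.995, 0.1, 0.0, 0.0]
ft_force: [3.9, -4.0, 0.5]
width: 0.0007
grip_force: 2.3
```

>>> {"op": "arm_command", "data": {"moves": [-0.03,-0.15,0,1,-0.03,-0.15,0,1]}}

```text
time: 6.78
ee_pos: [0.4982, -0.2674, 0.0676]
eef_rot: [0.997, 0.083, 0.0, 0.0]
ft_force: [4.7, -4.8, -0.7]
width: 0.0003
grip_force: 2.7
```

>>> {"op": "arm_command", "data": {"moves": [-0.03,-0.15,0,1,-0.03,-0.15,0,1]}}

```text
time: 6.95
ee_pos: [0.4971, -0.2647, 0.0676]
eef_rot: [0.998, 0.065, 0.0, 0.001]
ft_force: [4.7, -5.4, -1.2]
width: 0.0004
grip_force: 3.0
```

>>> {"op": "arm_command", "data": {"moves": [-0.02,-0.1,0,0.6,-0.02,-0.1,0,0.6]}}

```text
time: 7.12
ee_pos: [0.4967, -0.2636, 0.0677]
eef_rot: [0.999, 0.055, 0.001, 0.001]
ft_force: [7.3, -9.3, -4.2]
width: 0.0006
grip_force: 5.4
```

>>> {"op": "arm_command", "data": {"moves": [-0.02,-0.1,0,0.6,-0.02,-0.1,0,0.6]}}

```text
time: 7.28
ee_pos: [0.4962, -0.2628, 0.0679]
eef_rot: [0.999, 0.044, 0.001, 0.002]
ft_force: [6.5, -14.4, -5.9]
width: 0.0001
grip_force: 7.6
```

```bash
python3 -c "
from h import *
lev()"
```

```text
t 7.28 ee [ 0.4962 -0.2628  0.0679] xang 5.0204874494078915 tilt [ 0.002  -0.0047 -1.    ] F [  6.4577 -14.3776  -5.8993] w 0.00012418196941093988 q [-0.4773  0.5933  1.1399  1.8509 -0.605   1.0949 -0.5918]
tool th -0.05362403604721955 r 0.09055935846409327 tan -0.01904535084279569 Ftan -14.887551286803223 Fout -5.174756093063502
```

>>> {"op": "arm_command", "data": {"moves": [0,0.3,0,0,0,1,0,0,0,1,0,0,0,0.5,-2,0,0,0,-4,0,0,0,-4,0,0,0,-2,0,0,3,0,0,0,4,0,0,0,4,0,0,0,4,0,0,0,4,0,0], "fingers": 55}}

```text
time: 8.28
ee_pos: [0.515, -0.4779, 0.1863]
eef_rot: [0.999, 0.045, -0.001, -0.002]
ft_force: [0.7, 0.9, 1.2]
width: 0.0474
grip_force: 0.0
```

```bash
python3 -c "
from h import *
st()
im=snap('top','pics/t2.png',(255,160,355,240),8); np.save('t2.npy',im)
im=snap('scene','pics/x.png'); np.save('s2.npy',im)"
```

```text
t 8.28 ee [ 0.515  -0.4779  0.1863] xang 5.190463730142453 tilt [-0.0015  0.0033 -1.    ] F [0.6845 0.9349 1.2378] w 0.047429473576886906 q [ 0.0639  0.7404  1.0535  1.3107 -0.6333  1.4415 -0.4052]
```

View pics/t2.png

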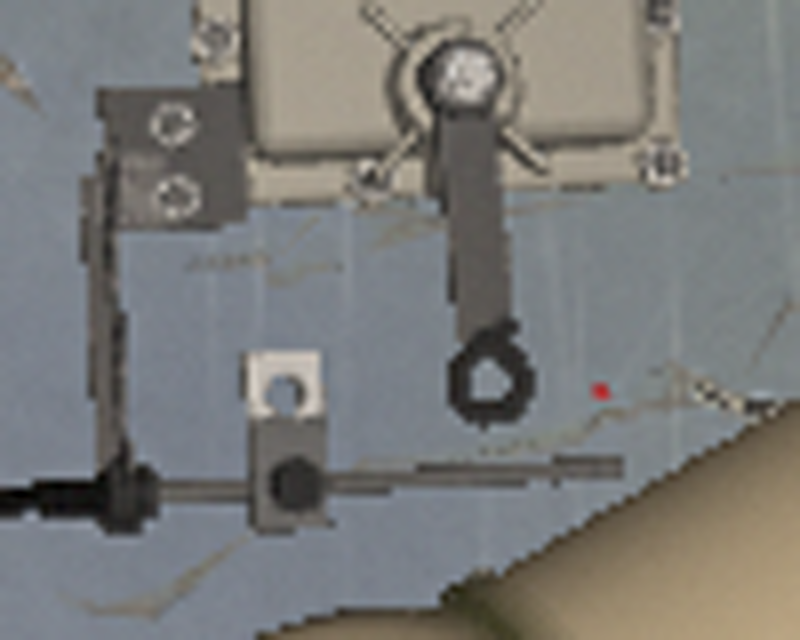

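The lever is now near straight. The eye is at top (315.8,206.9), the swivel hole at (290.2,208.7) and the thumbscrew top at (291.7,220.1).

```bash
python3 - <<'E'
from h import *
t=np.load('t2.npy')
g=cv2.cvtColor(t,cv2.COLOR_RGB2GRAY)
# ring outer: fit circle on dark pixels near eye
for thr in (75,85,95):
    m=(g<thr).astype(np.uint8); m[:201]=0; m[:,:308]=0;m[:,324:]=0;m[214:]=0
    c,_=cv2.findContours(m,cv2.RETR_EXTERNAL,cv2.CHAIN_APPROX_NONE);c=max(c,key=cv2.contourArea)
    print('ring',thr,cv2.minEnclosingCircle(c))
m=(g<85).astype(np.uint8); m[:214]=0;m[226:]=0;m[:,:285]=0;m[:,297:]=0
ys,xs=np.nonzero(m);print('thumb',xs.mean(),ys.mean(),len(xs))
Y=R.from_euler('z',-YAW).as_matrix()
eyeth('top',315.8,206.9)
for n,p in dict(eye=onz('top',315.8,206.9,.079),hole=onz('top',290.2,208.7,.071),thumb=onz('top',291.7,220.06,.109)).items(): print(n,p,Y@(p-[*SH,0]))
E
```

```text
ring 75 ((316.5, 206.8333282470703), 6.3465728759765625)
ring 85 ((316.5, 206.8333282470703), 6.3465728759765625)
ring 95 ((315.5, 206.5), 6.5193023681640625)
thumb 290.5483870967742 220.09677419354838 62
eye [ 0.4669 -0.2448  0.079 ] r 0.11813823472137798 theta -0.041256305696741706
eye [ 0.4669 -0.2448  0.079 ] [-0.118  -0.0049  0.079 ]
hole [ 0.463  -0.1651  0.071 ] [-0.1192  0.0749  0.071 ]
thumb [ 0.427  -0.1656  0.109 ] [-0.1552  0.0756  0.109 ]
```

```bash
python3 -c "
from h import *
delta([.427,-.1655,.082],1.95)"
```

```text
shift cm [ -5.6697 -32.4292  10.4058] turn 2.6048544606309463
```

>>> {"op": "arm_command", "data": {"moves": [-0.63,-3.6,0,0,-0.63,-3.6,0,0,-0.63,-3.6,0,0,-0.63,-3.6,0,0,-0.63,-3.6,0,0,-0.63,-3.6,0,0,-0.63,-3.6,0,0,-0.63,-3.6,0,0,-0.63,-3.6,0,0,0,0,0,2.6,0,0,2,0,0,0,0,0], "fingers": 55}}

```text
time: 9.38
ee_pos: [0.4351, -0.1897, 0.1678]
eef_rot: [1.0, 0.022, -0.005, -0.003]
ft_force: [-0.8, -0.1, -1.8]
width: 0.048
grip_force: 0.0
```

```bash
python3 -c "
from h import *
st();delta([.427,-.1655,.082],1.95)"
```

```text
t 9.38 ee [ 0.4351 -0.1897  0.1678] xang 2.5688032794945332 tilt [-0.0094  0.0066 -0.9999] F [-0.7598 -0.08   -1.8439] w 0.04801242480160561 q [-0.9228  0.0372  1.2929  1.9539 -0.0415  1.1889 -1.1402]
shift cm [-0.6219 -2.3887  8.6014] turn 0.6188032794945286
```

>>> {"op": "arm_command", "data": {"moves": [-0.3,-1.2,0,0,-0.3,-1.2,0,0,0,0,0,0.6,0,0,2,0,0,0,2,0,0,0,2,0,0,0,1.5,0,0,0,0,0]}}

```text
time: 10.05
ee_pos: [0.427, -0.1689, 0.093]
eef_rot: [1.0, 0.015, -0.006, -0.0]
ft_force: [-0.2, 0.4, 0.2]
width: 0.0479
grip_force: 0.0
```

```bash
python3 -c "
from h import *
st();delta([.427,-.1655,.082],1.95)"
```

```text
t 10.05 ee [ 0.427  -0.1689  0.093 ] xang 1.724171453015888 tilt [-0.0119  0.0008 -0.9999] F [-0.2144  0.385   0.2258] w 0.04787791419619776 q [-0.8538  0.195   1.2408  2.0714 -0.2114  1.0278 -1.0472]
shift cm [ 0.0204 -0.334   1.1031] turn -0.22582854698410415
```

>>> {"op": "arm_command", "data": {"moves": [0,-0.3,0.6,0,0,0,0.5,0,0,0,0,0]}}

```text
time: 10.3
ee_pos: [0.4291, -0.1652, 0.0843]
eef_rot: [1.0, 0.016, -0.003, -0.002]
ft_force: [0.6, -0.6, 0.6]
width: 0.0478
grip_force: 0.0
```

>>> {"op": "arm_command", "data": {"moves": [0,0,0,0,0,0,0,0,0,0,0,0,0,0,0,0,0,0,0,0,0,0,0,0], "fingers": 0, "squeeze": 15}}

```text
time: 10.8
ee_pos: [0.4293, -0.1655, 0.0846]
eef_rot: [1.0, 0.016, -0.003, -0.001]
ft_force: [0.4, -0.5, 0.3]
width: 0.0182
grip_force: 15.0
```

```bash
python3 -c "
from h import *
s,M=st()
Y=R.from_euler('z',-YAW).as_matrix();p=s['ee_pos']+M[:,2]*-.019;print('grasp h',Y@(p-[*SH,0]),'g',s['grip_force'])"
```

```text
t 10.8 ee [ 0.4293 -0.1655  0.0846] xang 1.7868613049429598 tilt [-0.0053  0.0028 -1.    ] F [ 0.4365 -0.452   0.3222] w 0.018156009049315188 q [-0.8358  0.212   1.2204  2.0813 -0.237   1.0056 -1.0325]
grasp h [-0.1529  0.0755  0.1036] g 14.999996004626155
```

>>> {"op": "arm_command", "data": {"moves": [0,1,0,0,0,1,0,0,0,1,0,0,0,1,0,0,0,1,0,0,0,1,0,0,0,1,0,0,0,0.5,0,0,0,0.5,0,0,0,0,0,0]}}

```text
time: 11.63
ee_pos: [0.4324, -0.2462, 0.0846]
eef_rot: [1.0, 0.015, -0.002, -0.001]
ft_force: [4.8, -1.8, 2.0]
width: 0.0183
grip_force: 15.0
```

```bash
cat >> h.py <<'E'
def gr():
    s,M=st();Y=R.from_euler('z',-YAW).as_matrix();p=s['ee_pos']+M[:,2]*-.019;print('grasp w',p,'h',Y@(p-[*SH,0]),'g',s['grip_force'])
E
python3 -c "
from h import *
gr();snap('scene','pics/s3.png',(240,145,330,215),8)"
```

```text
t 11.63 ee [ 0.4324 -0.2462  0.0846] xang 1.7602368925005343 tilt [-0.0042  0.0019 -1.    ] F [ 4.8314 -1.8093  2.0429] w 0.01830525262884565 q [-0.5473  0.3385  1.1304  1.9912 -0.3562  1.0351 -0.7908]
grasp w [ 0.4325 -0.2462  0.1036] h [-0.1525 -0.0051  0.1036] g 14.998509648721665
```

View pics/s3.png

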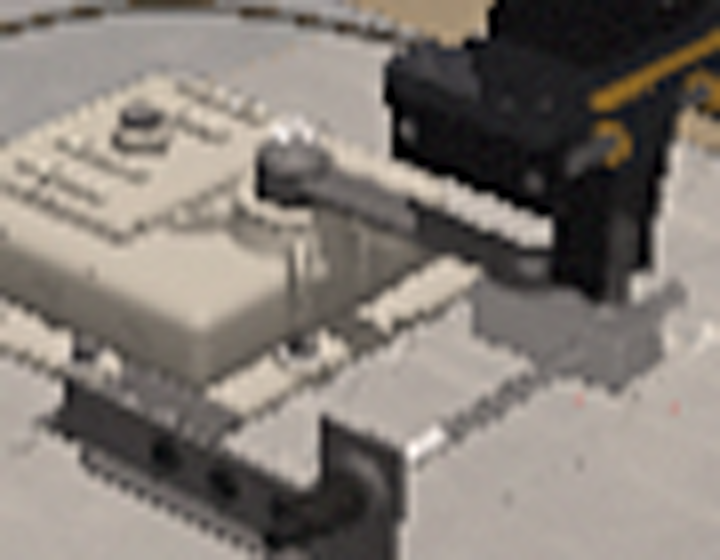

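The swivel moved with the grip and now sits under the lever. Next I release, back off and check from above.

>>> {"op": "arm_command", "data": {"moves": [0,0,0,0,0,0,0,0,0,0,0,0,0,0,-3,0,0,0,-4,0,0,0,-3,0], "fingers": 50}}

```text
time: 12.18
ee_pos: [0.4312, -0.2461, 0.1854]
eef_rot: [1.0, 0.015, -0.004, -0.001]
ft_force: [1.6, -0.0, 0.6]
width: 0.0423
grip_force: 0.0
```

>>> {"op": "arm_command", "data": {"moves": [0,-3.5,0,0,0,-3.5,0,0,0,-3.5,0,0,0,-3.5,0,0,0,-3.5,0,0,0,-3.5,0,0,0,-3.5,0,0,0,-3.5,0,0,0,-3.5,0,0,0,-3.5,0,0]}}

```text
time: 13.02
ee_pos: [0.4204, 0.0988, 0.1854]
eef_rot: [1.0, 0.015, -0.004, -0.002]
ft_force: [1.5, -0.5, 0.9]
width: 0.0439
grip_force: 0.0
```

```bash
python3 -c "
from h import *
st()
im=snap('top','pics/t3.png',(285,180,345,230),12); np.save('t3.npy',im)
"
```

```text
t 13.02 ee [0.4204 0.0988 0.1854] xang 1.7756648941594964 tilt [-0.0076  0.0036 -1.    ] F [ 1.5155 -0.5387  0.8587] w 0.04393810705334332 q [-1.1029 -0.1409  0.7276  2.0168  0.0925  1.2374 -1.9509]
```

View pics/t3.png

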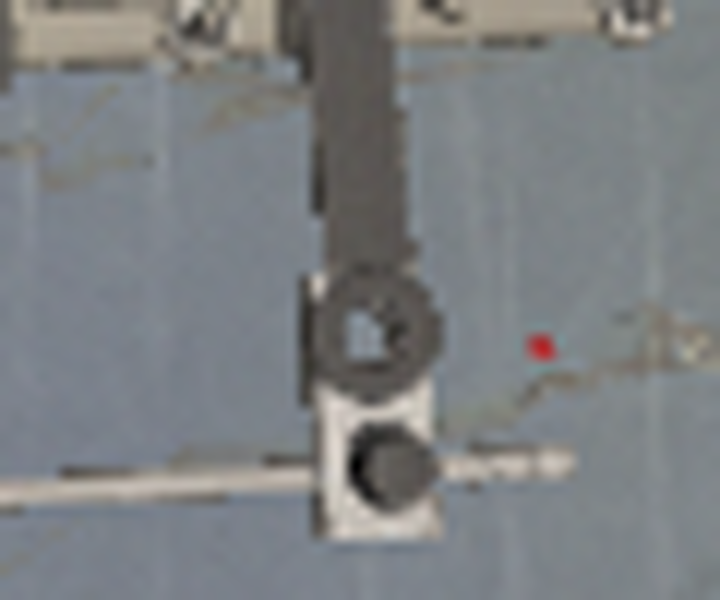

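Swivel and eye are concentric within about 1 mm, with the eye at top (315.9,207.2). Next is the pin.

```bash
python3 -c "
from h import *
eyeth('top',315.9,207.2)
print('target',SH+R.from_euler('z',YAW).as_matrix()[:2,:2]@[-.1192,-.0053])
delta([.4377,.271,.12],76.3)"
```

```text
eye [ 0.466  -0.2451  0.079 ] r 0.11910263126621917 theta -0.04306324025632458
target [ 0.4657 -0.2452]
shift cm [  2.4854 -16.4338   6.5811] turn -74.10111944830604
```

>>> {"op": "arm_command", "data": {"moves": [0,0,0,-6.7,0,0,0,-6.7,0,0,0,-6.7,0,0,0,-6.7,0,0,0,-6.7,0,0,0,-6.7,0,0,0,-6.7,0,0,0,-6.7,0,0,0,-6.7,0,0,0,-6.7,0,0,0,-6.7,0,0,0,0], "fingers": 55}}

```text
time: 14.07
ee_pos: [0.4209, 0.0969, 0.1853]
eef_rot: [0.789, 0.614, -0.002, -0.004]
ft_force: [0.3, 0.5, 0.3]
width: 0.0476
grip_force: 0.0
```

```bash
python3 -c "
from h import *
st();delta([.4377,.271,.12],76.3)"
```

```text
t 14.07 ee [0.4209 0.0969 0.1853] xang 75.79978573436576 tilt [-0.0077  0.003  -1.    ] F [0.3061 0.4724 0.2565] w 0.047639516882633556 q [-1.2495 -0.1754  0.8596  2.0209  0.1339  1.2446 -0.6893]
shift cm [17.2837 -2.587   6.5689] turn -0.5002142656342414
```

>>> {"op": "arm_command", "data": {"moves": [2.88,-0.43,0,0,2.88,-0.43,0,0,2.88,-0.43,0,0,2.88,-0.43,0,0,2.88,-0.43,0,0,2.88,-0.43,0,0,0,0,2.2,0,0,0,2.2,0,0,0,2.1,0,0,0,0,0]}}

```text
time: 14.9
ee_pos: [0.4372, 0.2697, 0.1174]
eef_rot: [0.792, 0.611, -0.005, -0.003]
ft_force: [-0.3, 0.3, 0.5]
width: 0.0481
grip_force: 0.0
```

```bash
python3 -c "
from h import *
st();delta([.4377,.271,.060],76.3)"
```

```text
t 14.9 ee [0.4372 0.2697 0.1174] xang 75.27197563675432 tilt [-0.011  -0.0015 -0.9999] F [-0.3274  0.27    0.536 ] w 0.048128142397414836 q [-1.3331  0.2222  0.7831  1.9074 -0.1812  1.0924 -0.7337]
shift cm [0.1628 0.079  5.742 ] turn -1.0280243632456632
```

>>> {"op": "arm_command", "data": {"moves": [0.16,0.08,1.9,0,0,0,1.9,0,0,0,1.9,0,0,0,0,0]}}

```text
time: 15.23
ee_pos: [0.4386, 0.2717, 0.0622]
eef_rot: [0.792, 0.611, -0.004, -0.003]
ft_force: [-0.5, -0.3, 0.0]
width: 0.0478
grip_force: 0.0
```

```bash
python3 -c "
from h import *
st();delta([.4377,.271,.060],76.3)"
```

```text
t 15.23 ee [0.4386 0.2717 0.0622] xang 75.3284464429672 tilt [-0.0098  0.0003 -1.    ] F [-0.5316 -0.2623  0.0383] w 0.04783035062422651 q [-1.2915  0.3146  0.7522  1.951  -0.2637  0.982  -0.6698]
shift cm [-0.0918 -0.0697  0.2167] turn -0.9715535570327916
```

>>> {"op": "arm_command", "data": {"moves": [-0.1,-0.07,0.2,0,0,0,0,0,0,0,0,0,0,0,0,0,0,0,0,0], "fingers": 0, "squeeze": 25}}

```text
time: 15.65
ee_pos: [0.4395, 0.2723, 0.063]
eef_rot: [0.791, 0.612, -0.001, -0.004]
ft_force: [-0.3, 0.1, 0.3]
width: 0.0225
grip_force: 0.2
```

>>> {"op": "arm_command", "data": {"moves": [0,0,0,0,0,0,0,0,0,0,0,0]}}

```text
time: 15.9
ee_pos: [0.4395, 0.2724, 0.0629]
eef_rot: [0.791, 0.612, -0.001, -0.004]
ft_force: [-2.2, -1.1, 8.2]
width: 0.0214
grip_force: 25.0
```

```bash
python3 -c "
from h import *
gr()"
```

```text
t 15.9 ee [0.4395 0.2724 0.0629] xang 75.46220207887737 tilt [-0.0063  0.0044 -1.    ] F [-2.2337 -1.0603  8.1842] w 0.021370430698393714 q [-1.2922  0.3116  0.7531  1.9522 -0.2642  0.9781 -0.6668]
grasp w [0.4396 0.2723 0.0819] h [-0.1277  0.5128  0.0819] g 24.999527209438384
```

>>> {"op": "arm_command", "data": {"moves": [0,0,-1,0,0,0,-2,0,0,0,-2,0,0,0,-3,0,0,0,-3,0,0,0,-3,0,0,0,0,0]}}

```text
time: 16.48
ee_pos: [0.4426, 0.2723, 0.208]
eef_rot: [0.791, 0.611, 0.002, -0.004]
ft_force: [1.0, 0.1, -1.0]
width: 0.0213
grip_force: 25.0
```

```bash
python3 -c "
from h import *
gr();delta([.4657,-.2452,.2],1.95)"
```

```text
t 16.48 ee [0.4426 0.2723 0.208 ] xang 75.39525575409154 tilt [-0.0013  0.0091 -1.    ] F [ 0.9816  0.1002 -0.9943] w 0.021325806232759925 q [-1.3798  0.1125  0.8092  1.7965 -0.0941  1.2647 -0.8005]
grasp w [0.4426 0.2722 0.227 ] h [-0.1247  0.5126  0.227 ] g 24.999656374566257
shift cm [-49.5051  15.2871   0.3287] turn 73.44525575409153
```

>>> {"op": "arm_command", "data": {"moves": [-3.1,0.95,0,0,-3.1,0.95,0,0,-3.1,0.95,0,0,-3.1,0.95,0,0,-3.1,0.95,0,0,-3.1,0.95,0,0,-3.1,0.95,0,0,-3.1,0.95,0,0]}}

```text
time: 17.15
ee_pos: [0.4511, 0.0104, 0.2012]
eef_rot: [0.791, 0.612, -0.001, -0.004]
ft_force: [0.9, -0.6, -1.0]
width: 0.0215
grip_force: 25.0
```

>>> {"op": "arm_command", "data": {"moves": [-3.1,0.95,0,0,-3.1,0.95,0,0,-3.1,0.95,0,0,-3.1,0.95,0,0,-3.1,0.95,0,0,-3.1,0.95,0,0,-3.1,0.95,0,0,-2.5,0.9,0,0]}}

```text
time: 17.82
ee_pos: [0.4634, -0.2392, 0.2001]
eef_rot: [0.791, 0.612, -0.002, -0.003]
ft_force: [0.2, 0.4, 0.6]
width: 0.0213
grip_force: 25.0
```

>>> {"op": "arm_command", "data": {"moves": [0,0,0,6.7,0,0,0,6.7,0,0,0,6.7,0,0,0,6.7,0,0,0,6.7,0,0,0,6.7,0,0,0,6.7,0,0,0,6.7,0,0,0,6.7,0,0,0,6.7,0,0,0,6.7,0,0,0,0]}}

```text
time: 18.82
ee_pos: [0.4634, -0.2375, 0.2006]
eef_rot: [1.0, 0.012, -0.003, -0.002]
ft_force: [-0.1, 0.4, -2.5]
width: 0.0212
grip_force: 25.0
```

```bash
python3 -c "
from h import *
gr();delta([.4657,-.2452,.15],1.95)"
```

```text
t 18.82 ee [ 0.4634 -0.2375  0.2006] xang 1.4119167376722095 tilt [-0.0069  0.0036 -1.    ] F [-0.148   0.4115 -2.5144] w 0.02123461144599805 q [-0.7342  0.2856  1.3195  1.8052 -0.2878  1.2832 -0.885 ]
grasp w [ 0.4635 -0.2376  0.2196] h [-0.1212  0.0024  0.2196] g 25.001378715969622
shift cm [0.2468 0.7922 5.0551] turn -0.5380832623278025
```

>>> {"op": "arm_command", "data": {"moves": [0.1,0.3,1,0,0.1,0.3,1,0,0.1,0.2,1,0,0,0,1,0,0,0,1,0,0,0,0,0]}}

```text
time: 19.32
ee_pos: [0.4655, -0.2446, 0.1486]
eef_rot: [1.0, 0.016, -0.005, -0.002]
ft_force: [0.4, 0.3, -0.4]
width: 0.021
grip_force: 25.0
```

```bash
python3 -c "
from h import *
gr();delta([.4665,-.2452,.15],1.95)
im=snap('scene','pics/s4.png',(275,140,335,190),12);np.save('s4.npy',im)"
```

```text
t 19.32 ee [ 0.4655 -0.2446  0.1486] xang 1.8062144999742344 tilt [-0.0093  0.0041 -0.9999] F [ 0.3821  0.2828 -0.3599] w 0.02101788456382733 q [-0.6217  0.367   1.2294  1.8543 -0.3702  1.1945 -0.8086]
grasp w [ 0.4657 -0.2447  0.1676] h [-0.1192 -0.0048  0.1676] g 24.999533090740442
shift cm [ 0.0923  0.0589 -0.1443] turn -0.14378550002575707
```

View pics/s4.png

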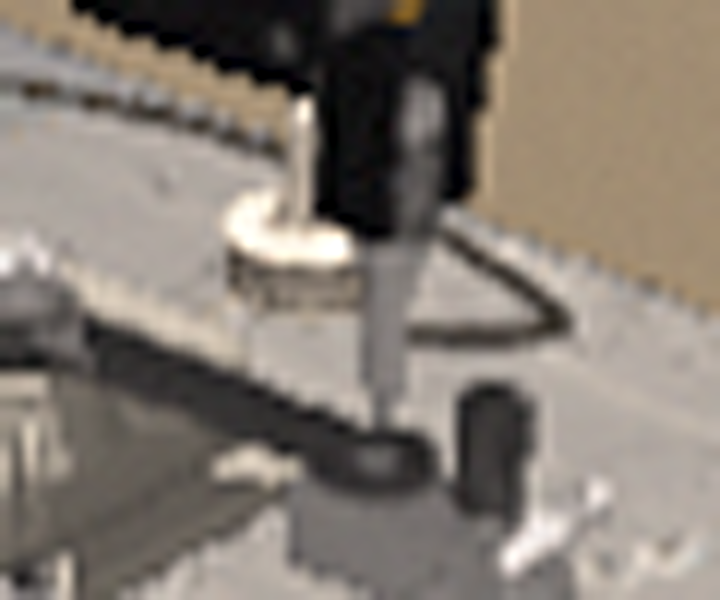

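The pin tip is at scene (306.4,175.2), directly above the eye hole at about (306.1,178.0).

```bash
python3 -c "
from h import *
f=lambda u,v:(275+(u+.5)/12-.5,140+(v+.5)/12-.5)
print(onz('scene',*f(382,430),.0897)); 
print(onz('scene',*f(379,460),.079))
print('tip at tcp would be',proj('scene',[.4655,-.2446,.0897]),f(382,430),'eye proj',proj('scene',[.466,-.2451,.079]),f(379,460))"
```

```text
[ 0.4609 -0.238   0.0897]
[ 0.4632 -0.2404  0.079 ]
tip at tcp would be (np.float64(306.61411379936436), np.float64(174.14365613707278)) (306.375, 175.375) eye proj (np.float64(306.3839791219182), np.float64(177.0494875732268)) (306.125, 177.875)
```

>>> {"op": "arm_command", "data": {"moves": [0.05,0.06,0.5,0,0,0,0.5,0,0,0,0.5,0,0,0,0.5,0]}}

```text
time: 19.7
ee_pos: [0.467, -0.2457, 0.1301]
eef_rot: [1.0, 0.015, -0.003, -0.002]
ft_force: [0.0, -0.2, -1.5]
width: 0.0212
grip_force: 25.0
```

```bash
python3 -c "
from h import *
gr();delta([.4662,-.2451,.0919],1.95)"
```

```text
t 19.7 ee [ 0.467  -0.2457  0.1301] xang 1.769631691745064 tilt [-0.0065  0.0034 -1.    ] F [ 0.0456 -0.1634 -1.5383] w 0.021228923195082093 q [-0.5917  0.3927  1.2007  1.872  -0.399   1.1595 -0.7886]
grasp w [ 0.4672 -0.2457  0.1491] h [-0.1178 -0.0058  0.1491] g 24.999700225889683
shift cm [-0.0573 -0.046   3.8206] turn -0.1803683082549412
```

>>> {"op": "arm_command", "data": {"moves": [-0.05,-0.04,0.4,0,0,0,0.4,0,0,0,0.4,0,0,0,0,0]}}

```text
time: 20.03
ee_pos: [0.466, -0.2451, 0.1177]
eef_rot: [1.0, 0.015, -0.004, -0.002]
ft_force: [-0.3, 0.1, -1.2]
width: 0.0212
grip_force: 25.0
```

```bash
python3 -c "
from h import *
gr();delta([.4662,-.2451,.0919],1.95)"
```

```text
t 20.03 ee [ 0.466  -0.2451  0.1177] xang 1.7559704746777107 tilt [-0.0076  0.0036 -1.    ] F [-0.2572  0.0699 -1.157 ] w 0.0211522574863088 q [-0.5772  0.4071  1.1843  1.8863 -0.4146  1.1377 -0.7779]
grasp w [ 0.4662 -0.2452  0.1367] h [-0.1188 -0.0052  0.1367] g 24.999596877023578
shift cm [0.0372 0.0107 2.5835] turn -0.19402952532229278
```

Tip is now 12 mm inside the swivel with no side force. Continuing down.

>>> {"op": "arm_command", "data": {"moves": [0,0,0.4,0,0,0,0.4,0,0,0,0.4,0,0,0,0,0]}}

```text
time: 20.37
ee_pos: [0.4659, -0.245, 0.1057]
eef_rot: [1.0, 0.015, -0.004, -0.002]
ft_force: [-1.0, 0.8, -1.2]
width: 0.0214
grip_force: 25.0
```

>>> {"op": "arm_command", "data": {"moves": [0,0,0.4,0,0,0,0.4,0,0,0,0,0]}}

```text
time: 20.62
ee_pos: [0.4659, -0.245, 0.0977]
eef_rot: [1.0, 0.015, -0.004, -0.002]
ft_force: [-0.6, 0.1, -1.4]
width: 0.0211
grip_force: 25.0
```

```bash
python3 -c "
from h import *
gr();delta([.4662,-.2451,.0919],1.95)"
```

```text
t 20.62 ee [ 0.4659 -0.245   0.0977] xang 1.757914856106314 tilt [-0.0076  0.0036 -1.    ] F [-0.5636  0.0614 -1.4464] w 0.021083257542065845 q [-0.5491  0.4337  1.154   1.9053 -0.444   1.1023 -0.7574]
grasp w [ 0.466  -0.2451  0.1167] h [-0.1189 -0.0051  0.1167] g 24.999554017558694
shift cm [0.0377 0.012  0.5823] turn -0.19208514389367792
```

>>> {"op": "arm_command", "data": {"moves": [0,0,0.2,0,0,0,0.2,0,0,0,0,0]}}

```text
time: 20.87
ee_pos: [0.4661, -0.2451, 0.0942]
eef_rot: [1.0, 0.015, -0.003, -0.002]
ft_force: [-0.5, 0.4, -1.3]
width: 0.0213
grip_force: 25.0
```

>>> {"op": "arm_command", "data": {"moves": [0,0,0.1,0,0,0,0.1,0,0,0,0,0]}}

```text
time: 21.12
ee_pos: [0.4661, -0.2452, 0.0924]
eef_rot: [1.0, 0.015, -0.003, -0.002]
ft_force: [0.8, -0.3, -1.0]
width: 0.0212
grip_force: 25.0
```

>>> {"op": "arm_command", "data": {"moves": [0,0,0.05,0,0,0,0.05,0,0,0,0,0]}}

```text
time: 21.37
ee_pos: [0.4663, -0.2455, 0.0919]
eef_rot: [1.0, 0.015, -0.003, -0.002]
ft_force: [-2.2, -0.4, 3.9]
width: 0.0214
grip_force: 25.0
```

>>> {"op": "arm_command", "data": {"moves": [0,0,0.05,0,0,0,0.05,0,0,0,0,0]}}

```text
time: 21.62
ee_pos: [0.4664, -0.2462, 0.0917]
eef_rot: [1.0, 0.015, -0.003, -0.001]
ft_force: [-4.1, 0.7, 14.7]
width: 0.0214
grip_force: 25.0
```

>>> {"op": "arm_command", "data": {"moves": [0,0,-0.1,0,0,0,0,0], "squeeze": 5}}

```text
time: 21.78
ee_pos: [0.4663, -0.2453, 0.0917]
eef_rot: [1.0, 0.015, -0.003, -0.002]
ft_force: [0.7, -0.1, 0.5]
width: 0.0217
grip_force: 5.0
```

>>> {"op": "arm_command", "data": {"moves": [0,0,0,0,0,0,0,0,0,0,0,0,0,0,0,0], "fingers": 50}}

```text
time: 22.12
ee_pos: [0.4662, -0.2451, 0.0914]
eef_rot: [1.0, 0.015, -0.003, -0.002]
ft_force: [-0.0, -0.1, 0.5]
width: 0.0393
grip_force: 0.0
```

>>> {"op": "arm_command", "data": {"moves": [0,0,-1,0,0,0,-2,0,0,0,-3,0,0,0,-4,0,0,0,-4,0,0,3,0,0,0,4,0,0,0,4,0,0,0,4,0,0,0,4,0,0,0,0,0,0]}}

```text
time: 23.03
ee_pos: [0.467, -0.4375, 0.2314]
eef_rot: [1.0, 0.009, -0.005, 0.001]
ft_force: [-2.0, -2.2, 0.4]
width: 0.0435
grip_force: 0.0
```

```bash
python3 - <<'E'
from h import *
st()
a=r.camera('top');b=r.camera('scene')
f=lambda c,k:cv2.resize(c,None,fx=k,fy=k,interpolation=cv2.INTER_CUBIC)
o=np.hstack([f(a[160:230,275:345],5),f(b[135:205,260:330],5)])
cv2.imwrite('pics/end.png',o[:,:,::-1])
E
```

```text
t 23.03 ee [ 0.467  -0.4375  0.2314] xang 1.0199233737843068 tilt [-0.0097 -0.0016 -1.    ] F [-2.0109 -2.2355  0.3719] w 0.043509419501781076 q [-0.0562  0.5573  1.085   1.4421 -0.4825  1.438  -0.5235]
```

View pics/end.png

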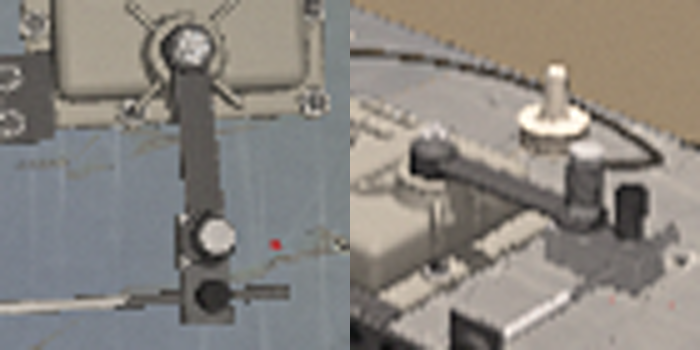

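The pin stands upright with its shoulder on the eye: pin top at top-view (317.2,206.8), gripper clear.

```bash
python3 -c "
from h import *
p=onz('top',275+213.5/5-.5,160+236.5/5-.5,.124);print(p)
print(r.close_job())"
```

```text
[ 0.4655 -0.2423  0.124 ]
the job is handed in; nothing more can be done
None
```

The job is handed in at about 23 s: the lever was pushed until it went hard at about 15 N, the swivel was slid under its eye, the pin was lowered until its shoulder met the lever, and the gripper was opened and moved clear.

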